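Draw out the swing arm and hold it level over its stand

ROBOT

A 6-joint arm with a two-finger parallel gripper is mounted at the origin on the work surface. World frame = base frame: x ahead of the robot, y to its left, z up, the work surface at z = 0. Lengths are in m, angles in rad, forces in N, time in s.
With the tool pointing down it reaches from about 0.4 to 0.825 m from the base axis. Payload 7 kg.
Tool frame: the origin (TCP) lies at the very end of the fingers, on their centre line; the grasp point (between the pads) lies arm.hold_point_z behind it (arm.hold_point_z is the distance from the TCP to the grasp point, in m); z points along the fingers, y is the line along which they close (so a half turn about z gives the same grasp; the last joint's range is limited). The gripper opens to 88 mm and grips with 3 to 60 N. Pads are 19 mm wide; open, the fingers measure 130 mm over their backs; the gripper's body (78 mm by 193 mm) begins 47 mm behind the grasp point.
Start: joints at [-0.956, 0.359, 0.012, 0, -1.224, -0.288], TCP at [0.217, -0.639, 0.227] pointing down, gripper open.
Joint ranges: [-3.07, 3.07], [-1.43, 2.12], [-1.02, 1.25], [-3.03, 1.67], [-3.05, -0], [-3.03, 3.03]. Speed limits (rad/s): [2.39, 2.39, 3.01, 3.14, 3.14, 3.14].

INTERFACE

Orientations are given as [roll, pitch, yaw] about the fixed x, y, z axes, in that order (R = Rz(yaw) Ry(pitch) Rx(roll)).
In Python, from station import arm gives the robot as it stands.
- The arm moves only by the tool send_path, called as name(argument=value, ...), one argument or row to a line, values as JSON. Schema: {"type":"object","properties":{"ticks":{"type":"array","items":{"type":"number"},"minItems":5,"maxItems":100},"squeeze":{"type":"number"},"only":{"type":"string"},"quiet":{"type":"boolean"},"lines":{"type":"string"}},"required":["ticks"],"additionalProperties":false}. ticks is one flat list of numbers that holds 1 to 20 rows one after another, with no inner brackets; each row has 5 numbers: the finger opening in m, then dx, dy, dz in fractions of the full range, 1 being 1000 mm, then a turn about the tool's z in fractions of the full range, 1 being 4 rad; each row is the pose to reach, as a shift and turn from the pose commanded when the call began, along the tool's axes at that moment; what a row does not reach only later rows make up. A row lasts 1/12 s, in which the tool goes at most 0.0417 m and 0.125 rad, less where a joint would pass 70% of its speed; a pose out of reach is approached as far as the arm can. The fingers move at their own pace and stop on an object; squeeze is the grip in N (left out, the last holds). Time passes only in rows, so rows that do not move let the fingers close. The tool returns the time, the measured TCP pose, the force, the opening and the grip force at its end. only (a regular expression) keeps the lines of the reply that match it, lines (a string "A,B") keeps lines A to B, and quiet returns only ok. Shift and turn numbers lie between -1 and 1, and a call with a number outside is refused. Input that does not fit is refused with a message, and nothing moves.
- arm.get_state(): the state, without advancing time (a new reading comes with each control period).
- arm.grab_frame(name): name is "scene" or "top" or "wrist"; returns the picture (400x640x3 uint8, red, green, blue); there is no depth.
- arm.camera_params(name): a dict with "fx", "fy", "cx", "cy" (pixels), "T" (4x4, takes a point from camera to world coordinates); the wrist camera has in their place "hand_eye" (4x4, takes a point from camera to tool coordinates, whose origin is the TCP and whose axes are the flange's). Camera axes: x right, y down, z forward; pixel columns grow to the right and rows downward; lengths in m; the calibration is good to about 2 mm. A picture is of the moment at which its call begins: read the wrist's pose just before it. camera_params takes no time and is no camera call.
- arm.job_done(): hands the job in; it is judged then, once.
The state is a dict: "t": time; "q": joint angles; "qd": joint speeds; "joint_efforts": joint torques, N m; "eef_pos": TCP position; "ee_rot": TCP orientation; "force": force on the tool from outside, world axes, zero at the start; "moment": the same for the moment, N m; "width": finger opening in m; "gripper_force": force on a finger pad.
Only numpy, scipy, OpenCV 4.12 (cv2) and the standard library are available. Lean on these libraries where they do the work, as an engineer would, in place of code of your own. Each camera call takes 0.05 s, during which the arm holds its last target. There are 200 camera calls.

TASK

Draw the steel swing arm out from under the wooden riser shelf until its boss is clear and it lies flat on the bench, then take it by the bar at its balance point and lift it. Hold it level over the stand, the hole of its boss straight above the pin and its bar lined up above the fork, the boss about 3 cm above the tip of the pin, and finish while still holding it there, still and touching nothing else. Do not knock the blower, parts tray or loupe out of place.

Things in the scene. Friction and masses are not known exactly. Their poses are not given: they have to be found in the camera images.
- swingarm: Swing arm, bare steel, 0.3 to 0.5 kg, 185 mm long, loose, lying flat: heavy boss under the riser, tail out in front. Origin: centre of the boss's underside; x runs along the bar from boss to tail, z up. Boss: round, 38 mm across, 28 mm tall, with a 14 mm hole down through it. Tail foot: round knob at x = 158 mm, 16 mm across, 28 mm tall. Bar between them: 12 mm wide, 14 to 26 mm above the bench.
- swing_balance (a point): Balance point (centre of mass) of the swing arm, in the middle of the bar, 49 mm from the boss's centre towards the tail (not at mid-length), 20 mm above the bench while the arm lies flat.
- swing_eye (a point): Centre of the hole of the swing arm's boss, at the boss's underside.
- swing_rest (a point): Point on the underside of the swing arm's bar, 110 mm from the boss's centre towards the tail: the part that belongs over the fork.
- riser: Riser shelf of pale wood, fixed: board 140 mm deep (x), 200 mm wide (y), 14 mm thick, on two side cheeks 14 mm thick; 50 mm clear beneath, top 64 mm above the bench, open in front and behind. Origin on the bench under the board's centre; its front, where the tail sticks out, is its -x side.
- riser_edge (a point): Middle of the riser board's front edge, at the top of the board (64 mm high); the x axis points into the shelf.
- stand: Bench stand of bare steel, fixed to the bench: flat base 175 by 64 mm, 12 mm thick, with a round post carrying the pin near one end and a square forked block near the other. Its origin is on the bench under the pin; its x axis points from pin to fork.
- stand_pin (a point): Tip of the stand's upright pin (9 mm across, 25 mm long, on top of the round post), 70 mm above the bench.
- stand_fork (a point): Centre of the stand's fork between the tops of its two prongs (20 mm gap), 72 mm above the bench, 110 mm from the pin's axis.
- blower: Bystander: blue-grey rubber dust blower, bulb 66 mm across, 98 mm tall with its nozzle up, loose. Origin at the centre of its underside.
- tray: Bystander: aluminium tray of small parts, 80 by 110 mm, 18 mm tall, loose. Origin at the centre of its underside.
- loupe: Bystander: black eye loupe, 36 mm across, 32 mm tall, standing loose on top of the riser towards its back. Origin at the centre of its underside.
There are look-alikes about, which are no part of the job. There is more than one size of the swingarm; the job needs the middle-sized.

How it is judged:
On the way:
1. the swing arm is drawn out: its boss is clear of the riser's front edge while the arm lies flat on the bench (x of swing_eye in the frame of riser_edge below -0.019 m and height (world z) of swing_eye below 0.006 m and angle between swingarm's own z axis and vertical below 0.05 rad), for 0.2 s.
At the end, for the whole second after the job is handed in: Fingers hold the swing arm within 14 mm of its balance point along the bar; it touches nothing else, is still and level within 5 degrees; boss underside 12 to 55 mm above the pin tip, hole within 10 mm of the pin axis, bar rest point within 12 mm of the fork centre (seen from above) (contact force between the fingers and swingarm above 1 N and contact force between swingarm and stand below 0.05 N and contact force between swingarm and riser below 0.05 N and contact force between swingarm and blower below 0.05 N and contact force between swingarm and tray below 0.05 N and contact force between swingarm and loupe below 0.05 N and angle between swingarm's own z axis and vertical below 0.087 rad and linear speed of swingarm below 0.02 m/s and x of the grasp point in the frame of swing_balance between -0.014 and 0.014 m and z of swing_eye in the frame of stand_pin between 0.012 and 0.055 m and horizontal distance between swing_eye and stand_pin below 0.01 m and horizontal distance between swing_rest and stand_fork below 0.012 m); the arm keeps its last pose, push and grip.
It fails at once if the dust blower is pushed more than 25 mm or knocked over (distance of blower from where it was at the start of the episode above 0.025 m or angle between blower's own z axis and vertical above 0.5 rad).
It fails at once if the tray of small parts is pushed more than 25 mm or knocked over (distance of tray from where it was at the start of the episode above 0.025 m or angle between tray's own z axis and vertical above 0.5 rad).
It fails at once if the eye loupe is pushed more than 25 mm or knocked over (distance of loupe from where it was at the start of the episode above 0.025 m or angle between loupe's own z axis and vertical above 0.5 rad).
It also fails if it takes over 51 s, if anything falls off the work surface, if the arm or the gripper's body presses on something with over 40 N, if the wrist force passes 120 N, or if a joint passes its speed limit or range.

## Working session

There is one attempt and no reset: what is moved stays moved. The work goes in short steps, Python scripts to look and compute and a tool call to move; the robot and the scene stay as the last step left them, time stands still between calls to the robot, and variables do not carry over. Pictures are saved under pics/ and viewed, at most 10 in all, crops included, and the job is handed in when it is done.

```bash
mkdir -p pics; python3 - <<'E'
from station import arm
import cv2,numpy as np
for n in ["top","scene"]:
    im=arm.grab_frame(n); cv2.imwrite(f"pics/{n}0.png",im[:,:,::-1])
    p=arm.camera_params(n); print(n,p["fx"],p["cx"],p["cy"],np.round(p["T"],3).tolist())
print(arm.camera_params("wrist"),arm.hold_point_z)
s=arm.get_state();print(s)
E
```

```text
top 465.9787665079463 322.10465875973256 205.19046315012093 [[-0.012, -0.989, 0.146, 0.383], [-1.0, 0.013, 0.008, 0.096], [-0.01, -0.145, -0.989, 1.27], [0.0, 0.0, 0.0, 1.0]]
scene 383.2181952623044 322.82789445532507 196.78253429107818 [[0.721, 0.582, -0.376, 0.971], [0.693, -0.595, 0.407, -0.352], [0.013, -0.554, -0.833, 1.013], [0.0, 0.0, 0.0, 1.0]]
{'fx': 304.15478714056655, 'fy': 304.15478714056655, 'cx': 322.71676746224205, 'cy': 198.33582532916685, 'hand_eye': array([[-1.92245437e-04, -9.66603190e-01, -2.56277655e-01,
         6.90195275e-02],
       [ 9.99999497e-01, -4.38069814e-04,  9.02124453e-04,
         4.31414049e-04],
       [-9.84263878e-04, -2.56277353e-01,  9.66602788e-01,
        -1.57061556e-01],
       [ 0.00000000e+00,  0.00000000e+00,  0.00000000e+00,
         1.00000000e+00]])} 0.0188
{'t': 0.1, 'q': array([-9.55900896e-01,  3.59345161e-01,  1.11533975e-02, -3.16817841e-04,
       -1.22411764e+00, -2.88072146e-01]), 'qd': array([ 0.00026199,  0.00017802,  0.00161938,  0.00028521,  0.0004715 ,
       -0.00191445]), 'joint_efforts': array([ 5.68022206e-04, -5.84162271e+01,  2.93749756e+01,  7.01553047e+00,
        1.01895348e-02, -8.87190754e-05]), 'eef_pos': array([ 0.21651404, -0.63886377,  0.22569683]), 'ee_rot': array([ 3.14005730e+00, -1.44341759e-04, -2.81487713e+00]), 'force': array([-0.02835874,  0.38676671,  0.08183488]), 'moment': array([-0.03467769, -0.00498865,  0.0252607 ]), 'gripper_force': 0.0, 'width': 0.0874968423322379}
```

View pics/top0.png

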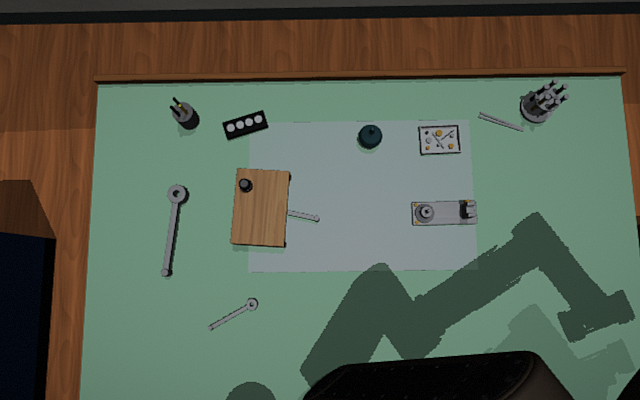

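View pics/scene0.png

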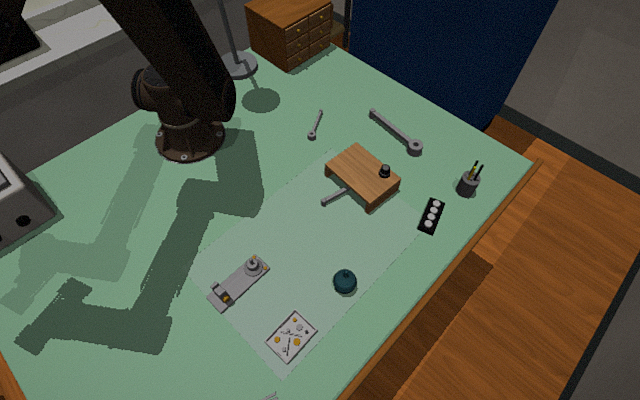

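The top view shows three look-alikes:
- Arm under the riser: tail at about (317,218), bar starting at (289,212).
- Large arm: (177,195) to (167,272).
- Small arm: (252,303) to (210,328).

The small strip at (500,122) is a plain rod. The job is the one under the riser at (317,218), with the stand at (443,212). I'll check that in a close crop.

```bash
python3 - <<'E'
import cv2,numpy as np
im=cv2.imread("pics/top0.png")
a=cv2.resize(im[160:260,225:325],None,fx=4,fy=4,interpolation=cv2.INTER_CUBIC)
b=cv2.resize(im[160:260,395:495],None,fx=4,fy=4,interpolation=cv2.INTER_CUBIC)
cv2.imwrite("pics/crop1.png",np.hstack([a,b]))
E
cat > h.py <<'E'
from station import arm
import cv2,numpy as np
from scipy.spatial.transform import Rotation as R
def camT(n,s=None):
    p=arm.camera_params(n)
    if n!="wrist": return p,p["T"]
    s=s or arm.get_state(); T=np.eye(4); T[:3,:3]=R.from_euler("xyz",s["ee_rot"]).as_matrix(); T[:3,3]=s["eef_pos"]
    return p,T@p["hand_eye"]
def ray(n,uv,z,s=None):
    p,T=camT(n,s)
    d=T[:3,:3]@np.array([(uv[0]-p["cx"])/p["fx"],(uv[1]-p["cy"])/p["fy"],1.]); o=T[:3,3]
    return o+d*(z-o[2])/d[2]
def proj(n,P,s=None):
    p,T=camT(n,s); c=np.linalg.inv(T)@np.append(P,1)
    return p["fx"]*c[0]/c[2]+p["cx"],p["fy"]*c[1]/c[2]+p["cy"]
def totool(d,s=None):
    s=s or arm.get_state(); return R.from_euler("xyz",s["ee_rot"]).as_matrix().T@np.asarray(d)
E
```

```text
(no output)
```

View pics/crop1.png

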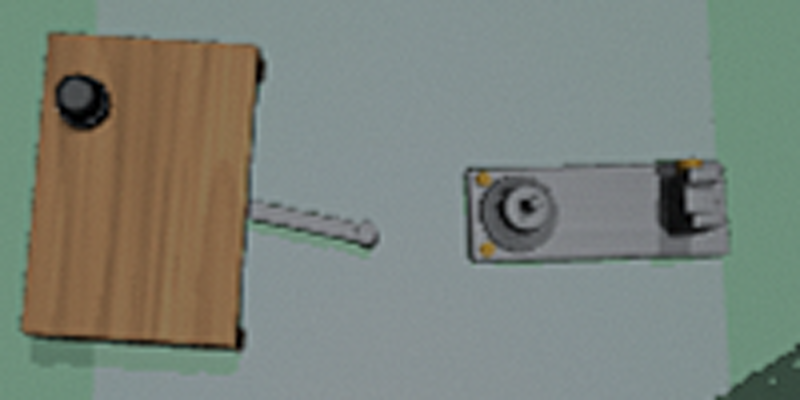

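The left crop shows a slim bar with a round knob, tail top at about (317,218), bar entering the board edge at about (288,212). The right crop shows the stand with its pin at about (426,211) and fork at about (471,209). The arm under the riser is the middle-sized one.

```bash
python3 - <<'E'
from h import *
P=lambda x,y,ox=225:(ox+x/4,160+y/4)
np.set_printoptions(precision=4,suppress=True)
tail=ray("top",P(368,234),.028); b=ray("top",P(256,209),.026)
d=(b-tail)[:2]; L=np.linalg.norm(d); d/=L
print("tail",tail,"bar",b,L,"yaw boss->tail",np.arctan2(-d[1],-d[0]),"boss",tail[:2]+.158*d,"bal",tail[:2]+.109*d)
print("edge",ray("top",P(262,44),.064),ray("top",P(240,349),.064),"back",ray("top",P(50,33),.064),ray("top",P(22,332),.064))
pin=ray("top",P(529,205,295),.070); fk=ray("top",P(704,196,295),.072);print("pin",pin,"fork",fk,np.linalg.norm((pin-fk)[:2]))
print("base",[ray("top",P(*c,295),.012)[:2] for c in [(468,170),(470,262),(728,256)]])
print("blower",ray("top",(370,135),.05),"tray",ray("top",(439,140),.018))
E
```

```text
tail [0.5294 0.12   0.028 ] bar [0.5476 0.1953 0.026 ] 0.07745406373915231 yaw boss->tail -1.8077982652778397 boss [0.5665 0.2736] bal [0.555 0.226]
edge [0.6526 0.1881 0.064 ] [0.4515 0.2028 0.064 ] back [0.6621 0.3287 0.064 ] [0.4643 0.344  0.064 ]
pin [ 0.5396 -0.1667  0.07  ] fork [ 0.5436 -0.2794  0.072 ] 0.11279305408484534
base [array([ 0.5718, -0.139 ]), array([ 0.5088, -0.1378]), array([ 0.5106, -0.312 ])]
blower [ 0.752 -0.026  0.05 ] tray [ 0.7446 -0.2194  0.018 ]
```

```bash
python3 - <<'E'
from h import *
s=arm.get_state(); t=np.array([.5341,.1394,.12]); print(totool(t-s["eef_pos"],s), "turn",-(-1.808-s["ee_rot"][2]))
E
```

```text
[-0.55057273  0.63500777  0.10659244] turn -1.0068771304611632
```

Units first: turns go in shares of 4 rad. So -1.007 rad is -0.2518.

send_path(
  ticks=[0.04, -0.275, 0.3175, 0, -0.125, 0.04, -0.275, 0.3175, 0, -0.125, 0.04, -0.275, 0.3175, 0, -0.125, 0.04, -0.275, 0.3175, 0, -0.125, 0.04, -0.275, 0.3175, 0, -0.125, 0.04, -0.275, 0.3175, 0, -0.125, 0.04, -0.275, 0.3175, 0, -0.125, 0.04, -0.275, 0.3175, 0, -0.125, 0.04, -0.275, 0.3175, 0, -0.125, 0.04, -0.275, 0.3175, 0, -0.125, 0.04, -0.55, 0.635, 0.07, -0.2518, 0.04, -0.55, 0.635, 0.07, -0.2518, 0.04, -0.55, 0.635, 0.07, -0.2518, 0.04, -0.55, 0.635, 0.07, -0.2518, 0.04, -0.55, 0.635, 0.07, -0.2518, 0.04, -0.55, 0.635, 0.07, -0.2518, 0.04, -0.55, 0.635, 0.07, -0.2518, 0.04, -0.55, 0.635, 0.07, -0.2518, 0.04, -0.55, 0.635, 0.07, -0.2518, 0.04, -0.55, 0.635, 0.07, -0.2518],
  squeeze=15,
)

```text
t: 1.77
eef_pos: [0.5292, 0.1293, 0.1581]
ee_rot: [3.141, -0.0, -1.807]
force: [0.7, -1.2, -0.4]
width: 0.0401
gripper_force: 0.0
```

send_path(
  ticks=[0.04, 0, 0, 0, 0, 0.04, 0, 0, 0, 0, 0.04, 0, 0, 0, 0],
)

```text
t: 2.02
eef_pos: [0.5285, 0.1273, 0.1579]
ee_rot: [3.14, -0.001, -1.807]
force: [-0.7, -0.7, -0.2]
width: 0.0399
gripper_force: 0.0
```

```bash
python3 - <<'E'
from h import *
s=arm.get_state(); im=arm.grab_frame("wrist"); cv2.imwrite("pics/w1.png",im[:,:,::-1]); print(s["eef_pos"],s["ee_rot"],s["q"],s["width"])
print(proj("wrist",[.5294,.12,.028],s),proj("wrist",[.5476,.1953,.026],s))
E
```

```text
[0.52851552 0.12728588 0.157942  ] [ 3.14037869e+00 -1.08169961e-03 -1.80707399e+00] [ 5.96787276e-01  2.01395960e-01 -3.73870375e-01 -2.03309803e-04
 -9.97146978e-01 -8.32955119e-01] 0.039929191748552265
(np.float64(319.2785815187302), np.float64(183.74574636863824)) (np.float64(319.46152847768667), np.float64(256.55838035413313))
```

View pics/w1.png

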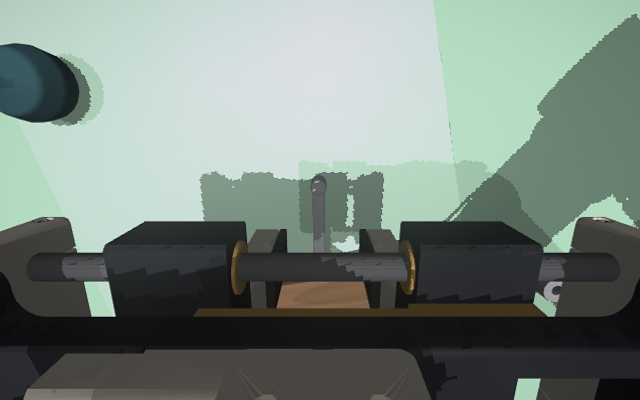

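The wrist view shows the tail knob at (319,183) and the bar running straight down column 319. That matches my estimate of (319,184), so I'll descend and grip the bar just behind the knob.

send_path(
  ticks=[0.04, -0.015, 0, 0.04, 0, 0.04, -0.015, 0, 0.08, 0, 0.04, -0.015, 0, 0.12, 0, 0.04, -0.015, 0, 0.14, 0, 0.04, -0.015, 0, 0.152, 0, 0.04, -0.015, 0, 0.152, 0, 0.04, -0.015, 0, 0.152, 0, 0.0, -0.015, 0, 0.152, 0, 0.0, -0.015, 0, 0.152, 0, 0.0, -0.015, 0, 0.152, 0, 0.0, -0.015, 0, 0.152, 0, 0.0, -0.015, 0, 0.152, 0, 0.0, -0.015, 0, 0.152, 0, 0.0, -0.015, 0, 0.152, 0],
  squeeze=15,
)

```text
t: 3.23
eef_pos: [0.5334, 0.1422, 0.0075]
ee_rot: [-3.14, 0.001, -1.807]
force: [-0.2, -1.6, 6.0]
width: 0.0118
gripper_force: 15.0
```

```bash
python3 - <<'E'
from h import *
print(totool([0,-.125,0]))
E
```

```text
[ 1.21516420e-01 -2.93044933e-02 -8.01612054e-05]
```

send_path(
  ticks=[0, 0.01, -0.0024, -0.001, 0, 0, 0.02, -0.0048, -0.001, 0, 0, 0.03, -0.0072, -0.001, 0, 0, 0.04, -0.0096, -0.001, 0, 0, 0.05, -0.012, -0.001, 0, 0, 0.06, -0.0144, -0.001, 0, 0, 0.07, -0.0168, -0.001, 0, 0, 0.08, -0.0192, -0.001, 0, 0, 0.09, -0.0216, -0.001, 0, 0, 0.1, -0.024, -0.001, 0, 0, 0.11, -0.0264, -0.001, 0, 0, 0.12, -0.0288, -0.001, 0, 0, 0.13, -0.0312, -0.001, 0, 0, 0.13, -0.0312, -0.001, 0],
)

```text
t: 4.4
eef_pos: [0.5319, 0.006, 0.0076]
ee_rot: [3.141, -0.001, -1.809]
force: [-1.2, -2.4, 1.0]
width: 0.012
gripper_force: 15.0
```

```bash
python3 - <<'E'
from h import *
im=arm.grab_frame("top"); c=im[150:260,225:385,::-1]; cv2.imwrite("pics/t2.png",cv2.resize(c,None,fx=5,fy=5))
E
```

```text
(no output)
```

View pics/t2.png

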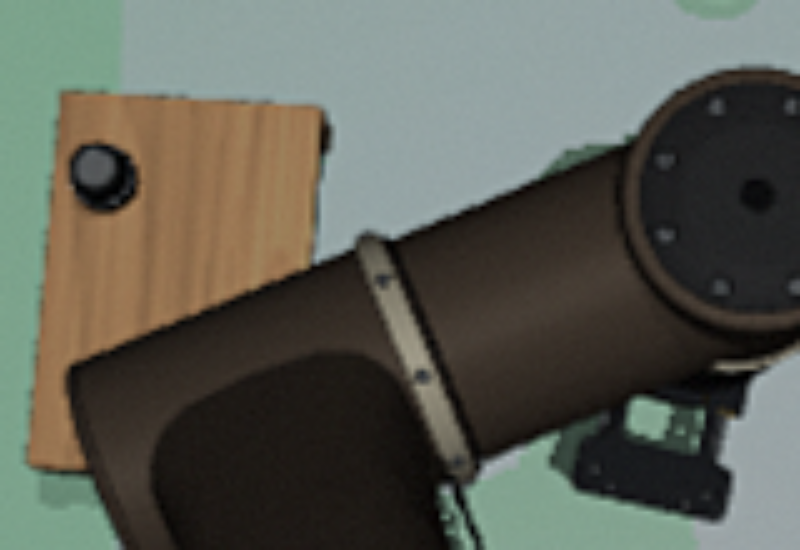

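The pull covered 136 mm, but the robot arm hides the swing arm in this view. I'll release, raise, move back past the boss and look with the wrist camera.

send_path(
  ticks=[0.04, 0, 0, 0, 0, 0.04, 0, 0, 0, 0, 0.04, 0, 0, 0, 0, 0.04, 0, 0, 0, 0, 0.04, 0, 0, -0.04, 0, 0.04, 0, 0, -0.08, 0, 0.04, 0, 0, -0.12, 0, 0.04, 0, 0, -0.15, 0, 0.04, -0.04, 0, -0.15, 0, 0.04, -0.08, 0, -0.15, 0, 0.04, -0.12, 0, -0.15, 0, 0.04, -0.14, 0, -0.15, 0, 0.04, -0.14, 0, -0.15, 0, 0.04, -0.14, 0, -0.15, 0],
)

```text
t: 5.62
eef_pos: [0.565, 0.1457, 0.1571]
ee_rot: [3.141, -0.0, -1.805]
force: [-0.4, -1.2, -0.4]
width: 0.0398
gripper_force: 0.0
```

```bash
python3 - <<'E'
from h import *
s=arm.get_state(); im=arm.grab_frame("wrist"); cv2.imwrite("pics/w2.png",im[:,:,::-1]); print(s["eef_pos"],s["ee_rot"])
print(proj("wrist",[.5279,-.016,.028],s),proj("wrist",[.565,.1376,.028],s))
E
```

```text
[0.56500353 0.14574117 0.15711766] [ 3.14094083e+00 -4.74824351e-04 -1.80536247e+00]
(np.float64(320.0456018728943), np.float64(-4.346935221994585)) (np.float64(320.04805576298565), np.float64(182.78281993014966))
```

View pics/w2.png

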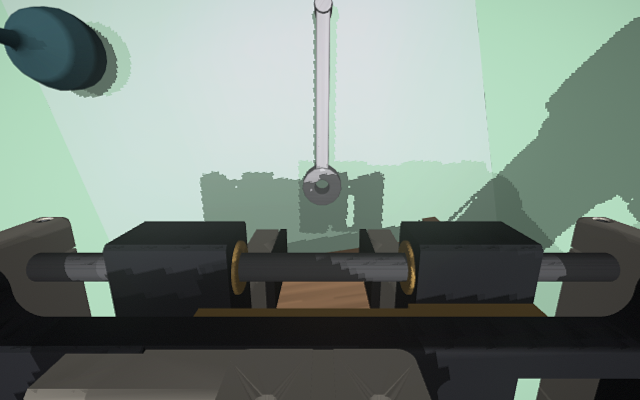

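The wrist view shows the arm flat, with the boss hole at about (321.5,184.5) and the tail knob top at about (323,5). The boss is clear of the board.

```bash
python3 - <<'E'
from h import *
s=arm.get_state(); b=ray("wrist",(321.5,184.5),.028,s); t=ray("wrist",(323,5),.028,s); d=(t-b)[:2]; L=np.linalg.norm(d); yaw=np.arctan2(d[1],d[0]); g=b[:2]+.049*d/L
print(b,t,L,yaw,g,totool([*(g-s["eef_pos"][:2]),0.0055-s["eef_pos"][2]],s),"turn",-(yaw-s["ee_rot"][2]))
E
```

```text
[0.56381265 0.1385611  0.028     ] [ 0.52671546 -0.0097837   0.028     ] 0.15291298291734234 -1.815844716209181 [0.55192509 0.09102494] [ 5.51386576e-02 -1.36988470e-04  1.51726128e-01] turn 0.009392137871112372
```

To row units: 0.01 rad is 0.0025.

send_path(
  ticks=[0.04, 0.03, 0, 0, 0.0025, 0.04, 0.055, 0, 0, 0.0025, 0.04, 0.055, 0, 0.04, 0.0025, 0.04, 0.055, 0, 0.08, 0.0025, 0.04, 0.055, 0, 0.12, 0.0025, 0.04, 0.055, 0, 0.14, 0.0025, 0.04, 0.055, 0, 0.15, 0.0025, 0.04, 0.055, 0, 0.15, 0.0025, 0.04, 0.055, 0, 0.15, 0.0025, 0, 0.055, 0, 0.15, 0.0025, 0, 0.055, 0, 0.15, 0.0025, 0, 0.055, 0, 0.15, 0.0025, 0, 0.055, 0, 0.15, 0.0025, 0, 0.055, 0, 0.15, 0.0025, 0, 0.055, 0, 0.15, 0.0025, 0, 0.055, 0, 0.15, 0.0025],
  squeeze=40,
)

```text
t: 7.0
eef_pos: [0.5526, 0.091, 0.0083]
ee_rot: [-3.141, 0.0, -1.817]
force: [-1.9, 0.2, 6.8]
width: 0.0115
gripper_force: 40.0
```

send_path(
  ticks=[0, 0, 0, -0.02, 0, 0, 0, 0, -0.04, 0, 0, 0, 0, -0.07, 0, 0, 0, 0, -0.1, 0, 0, 0, 0, -0.13, 0, 0, 0, 0, -0.15, 0, 0, 0, 0, -0.15, 0, 0, 0, 0, -0.15, 0, 0, 0, 0, -0.15, 0],
)

```text
t: 7.75
eef_pos: [0.5512, 0.0905, 0.1563]
ee_rot: [3.14, -0.001, -1.818]
force: [-0.8, -0.3, -4.0]
width: 0.011
gripper_force: 40.0
```

```bash
python3 - <<'E'
from h import *
s=arm.get_state();print(s["eef_pos"],s["ee_rot"],s["moment"])
# target grasp over the stand (49 mm from pin toward fork), boss underside at 0.13 first
pin=np.array([.5396,-.1667]);yaw=-1.548;g=pin+.049*np.array([np.cos(yaw),np.sin(yaw)])
print(g,totool([*(g-s["eef_pos"][:2]),0],s),"turn",-(yaw-s["ee_rot"][2]))
E
```

```text
[0.55120453 0.09052116 0.15628165] [ 3.13956755e+00 -8.17998179e-04 -1.81826140e+00] [-0.02659246  0.19776538  0.03230197]
[ 0.54071692 -0.21568727] [ 2.99449048e-01 -6.48370944e-02  1.13647207e-04] turn -0.27026140028015844
```

Lifted, with the load at about 4 N. I'll stop beside the stand so the wrist camera can refine the pin and fork positions.

To row units: -0.05 rad is -0.0125.

send_path(
  ticks=[0, 0.03, 0.01, -0.02, 0, 0, 0.06, 0.01, -0.04, 0, 0, 0.09, 0, -0.04, -0.0125, 0, 0.12, -0.02, -0.04, -0.025, 0, 0.15, -0.04, -0.04, -0.0375, 0, 0.18, -0.06, -0.04, -0.05, 0, 0.192, -0.1, -0.04, -0.0675, 0, 0.192, -0.1, -0.04, -0.0675, 0, 0.192, -0.1, -0.04, -0.0675, 0, 0.192, -0.1, -0.04, -0.0675, 0, 0.192, -0.1, -0.04, -0.0675, 0, 0.192, -0.1, -0.04, -0.0675],
)

```text
t: 8.75
eef_pos: [0.6017, -0.1191, 0.1972]
ee_rot: [3.141, 0.0, -1.547]
force: [-0.0, 0.2, -3.1]
width: 0.0118
gripper_force: 40.0
```

```bash
python3 - <<'E'
from h import *
s=arm.get_state(); im=arm.grab_frame("wrist"); cv2.imwrite("pics/w3.png",im[:,:,::-1]); print(s["eef_pos"],s["ee_rot"])
print(proj("wrist",[.5396,-.1667,.07],s),proj("wrist",[.5436,-.279,.072],s))
E
```

```text
[ 0.6016587  -0.119134    0.19723704] [ 3.14077279e+00  1.25557166e-04 -1.54708249e+00]
(np.float64(390.58970565657296), np.float64(142.4214002425527)) (np.float64(397.3293921346367), np.float64(3.8794800465537094))
```

View pics/w3.png

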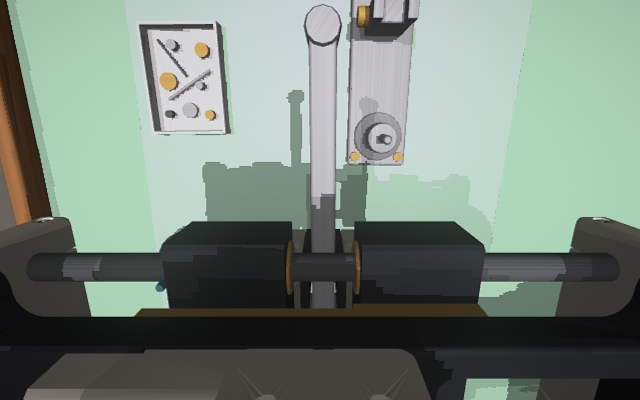

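The wrist view shows the pin tip at about (388,140), the tail knob top of the held arm at about (323,23), and the stand base's near corners at (348,163) and (404,163).

```bash
python3 - <<'E'
from h import *
s=dict(eef_pos=np.array([0.6016587,-0.119134,0.19723704]),ee_rot=np.array([3.14077,.000126,-1.54708]))
print("pin",ray("wrist",(388,140),.07,s)); t=ray("wrist",(323,23),.224,s)
d=t[:2]-s["eef_pos"][:2]; print("tail",t,np.linalg.norm(d),np.arctan2(d[1],d[0]))
l=[ray("wrist",c,.012,s)[:2] for c in [(348,163),(404,163),(349.5,80),(409,80)]]; print(l)
m0=(l[0]+l[1])/2;m1=(l[2]+l[3])/2;print("mid",m0,m1,np.arctan2(*(m1-m0)[::-1]))
pin=np.array([.540,-.167]);yaw=-1.551;g=pin+.049*np.array([np.cos(yaw),np.sin(yaw)])
s=arm.get_state();print(g,totool([*(g-s["eef_pos"][:2]),0],s),-(yaw-s["ee_rot"][2]))
E
```

```text
pin [ 0.54216179 -0.16883973  0.07      ]
tail [ 0.60363984 -0.22262189  0.224     ] 0.10350684724450657 -1.551654938316418
[array([ 0.57290618, -0.13840635]), array([ 0.50963102, -0.13988264]), array([ 0.57527342, -0.22630523]), array([ 0.51247371, -0.22779233])]
mid [ 0.5412686 -0.1391445] [ 0.54387356 -0.22704878] -1.541170899288251
[ 0.54096996 -0.2159904 ] [ 9.54360257e-02  6.31957554e-02 -5.20514374e-06] 0.004156569368013452
```

send_path(
  ticks=[0, 0.03, 0.02, 0, 0, 0, 0.06, 0.04, 0, 0, 0, 0.085, 0.055, 0, 0, 0, 0.098, 0.062, 0, 0, 0, 0.098, 0.062, 0.02, 0, 0, 0.098, 0.062, 0.04, 0, 0, 0.098, 0.062, 0.06, 0, 0, 0.098, 0.062, 0.075, 0, 0, 0.098, 0.062, 0.083, 0, 0, 0.098, 0.062, 0.087, 0, 0, 0.098, 0.062, 0.087, 0, 0, 0.098, 0.062, 0.087, 0, 0, 0.098, 0.062, 0.087, 0, 0, 0.098, 0.062, 0.087, 0],
)

```text
t: 9.97
eef_pos: [0.5433, -0.2192, 0.1116]
ee_rot: [-3.14, -0.0, -1.548]
force: [-0.1, 0.1, -3.1]
width: 0.0116
gripper_force: 40.0
```

```bash
python3 - <<'E'
from h import *
s=arm.get_state();print(s["eef_pos"],s["ee_rot"])
im=arm.grab_frame("scene")[220:340,160:320,::-1]; w=arm.grab_frame("wrist")[0:240,240:400,::-1]
a=cv2.resize(im,(640,480),interpolation=cv2.INTER_CUBIC); cv2.imwrite("pics/s4.png",a); cv2.imwrite("pics/w4.png",cv2.resize(w,None,fx=2,fy=2))
E
```

```text
[ 0.54329642 -0.21924802  0.1116413 ] [-3.13984546e+00 -2.73201850e-04 -1.54756199e+00]
```

View pics/s4.png

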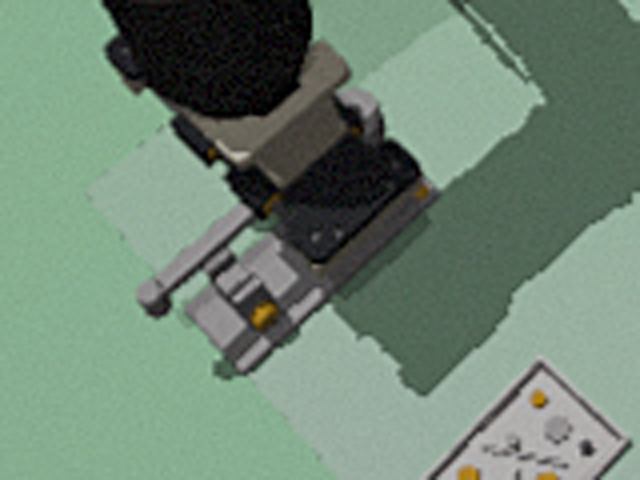

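View pics/w4.png

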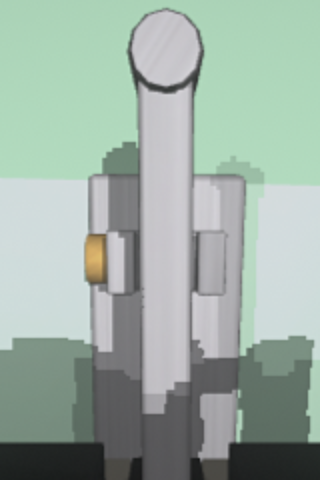

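The wrist view shows the bar centred in the fork gap: prong inner faces at crop columns 133 and 198, bar centre at 166. The scene view shows the tail knob at about crop (155,288) and the boss at about (365,105). The arm looks clear of the stand.

```bash
python3 - <<'E'
from h import *
s=arm.get_state()
print("fork",[ray("wrist",(323,r),.072,s) for r in (116,131,146)],"tail",ray("wrist",(322.5,22),.131,s))
yaw=s["ee_rot"][2]; u=np.array([np.cos(yaw),np.sin(yaw)])
for k in (.104,.109):
  P=np.append(s["eef_pos"][:2]+k*u,.1315); a=proj("scene",P); print(k,P,"scene crop",(a[0]-160)*4,(a[1]-220)*4,"wrist crop",[2*(proj("wrist",P,s)[0]-240),2*proj("wrist",P,s)[1]])
for k in (.049,.054):
  P=np.append(s["eef_pos"][:2]-k*u,.1315); a=proj("scene",P); print("boss top",P,(a[0]-160)*4,(a[1]-220)*4)
E
```

```text
fork [array([ 0.54407054, -0.28854671,  0.072     ]), array([ 0.54385967, -0.27941294,  0.072     ]), array([ 0.5436435, -0.2700499,  0.072    ])] tail [ 0.54512822 -0.32502521  0.131     ]
0.104 [ 0.54541624 -0.32324344  0.1315    ] scene crop 147.14632638935927 285.0988063511029 wrist crop [np.float64(163.3747489162081), np.float64(53.0310063219128)]
0.109 [ 0.54553141 -0.32824211  0.1315    ] scene crop 140.25092108927504 291.131344108087 wrist crop [np.float64(163.34821681011613), np.float64(25.284330729170165)]
boss top [ 0.54189196 -0.17028403  0.1315    ] 343.8643922308099 112.99736952113562
boss top [ 0.54177679 -0.16528536  0.1315    ] 349.858895791765 107.75299772686299
```

Measured offsets are about 2 mm. One small shift, settle, then hand in.

send_path(
  ticks=[0, 0.001, 0, 0.001, 0, 0, 0.002, 0, 0.002, 0, 0, 0.002, 0, 0.002, 0, 0, 0.002, 0, 0.002, 0, 0, 0.002, 0, 0.002, 0, 0, 0.002, 0, 0.002, 0, 0, 0.002, 0, 0.002, 0, 0, 0.002, 0, 0.002, 0],
)

```text
t: 10.73
eef_pos: [0.5427, -0.2212, 0.1086]
ee_rot: [3.142, 0.0, -1.548]
force: [-0.4, 0.2, -3.3]
width: 0.0119
gripper_force: 40.0
```

```bash
python3 -c "
from station import arm
print(arm.job_done())"
```

```text
the job is handed in; nothing more can be done
None
```

I drew the swing arm out and lifted it, and handed the job in with it held over the stand; by my measurements the boss is about 3 cm above the pin tip and about 2 mm off in plan, but I got no verdict back.

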